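Lock the archive's document chest

ROBOT

A 6-joint arm with a two-finger parallel gripper is mounted at the origin on the work surface. World frame = base frame: x ahead of the robot, y to its left, z up, the work surface at z = 0. Lengths are in mm, angles in degrees, forces in N, time in s.
With the tool pointing down it reaches from about 350 to 850 mm from the base axis. Payload 8.1 kg.
Tool frame: the origin (TCP) lies midway between the tips of the shut fingers; the grasp point (between the pads) lies 19 mm behind it (r.pinch_z is the distance from the TCP to the grasp point, in mm); z points along the fingers, y is the line along which they close (so a half turn about z gives the same grasp; the last joint's range is limited). The gripper opens to 85 mm and grips with 20 to 120 N. Pads are 22 mm wide; open, the fingers measure 114 mm over their backs; the gripper's body (76 mm by 85 mm) begins 54 mm behind the grasp point. The pads swing forward as they close: fully open they stand 13 mm farther back than shut.
Start: joints at [-80.409, 7.471, 85.268, -0, 87.261, -4.893], TCP at [150.09, -580.929, 231.292] pointing down, gripper open.
Joint ranges: [-169.43, 169.43], [-51.17, 129.36], [1.28, 143.12], [-76.62, 256.62], [0, 156.53], [-152.29, 152.29]. Speed limits (degrees/s): [136.94, 136.94, 159.86, 180, 180, 180].

INTERFACE

Orientations are given as [roll, pitch, yaw] about the fixed x, y, z axes, in that order (R = Rz(yaw) Ry(pitch) Rx(roll)).
In Python, from bench import r gives the robot as it stands.
- The arm moves only by the shell command python3 -m jog 'ROWS' [OPENING] [FORCE]. ROWS is JSON, one flat list of numbers, 6 for each row, row after row: the shift along the tool's x, y, z in m, then the turn, a rotation vector about the tool's x, y, z in rad. A call has 1 to 8 rows; each row is the pose to reach, as a shift and turn from the pose commanded when the call began, along the tool's axes at that moment; what a row does not reach only later rows make up. A row lasts 1/8 s, in which the tool goes at most 62.5 mm and 10.7 degrees, less where a joint would pass 70% of its speed; a pose out of reach is approached as far as the arm can. A call with a gripper value outside its range is refused whole. OPENING is the opening, from -1 (shut) to 1 (fully open), set as the call begins (- or left out, the last holds). The fingers move at their own pace and stop on an object; FORCE is the grip in N (left out, the last holds). Time passes only in rows, so rows that repeat a pose let the fingers close. It gives the time, the measured TCP pose, the force, the opening and the grip force at its end, in the units of the state.
- r.sense(): the state, without advancing time (a new reading comes with each control period).
- r.snapshot(name): name is "scene" or "top"; returns a dict with "pixels" (480x640x3 uint8, red, green, blue), "range_z" (480x640 float32, mm along the optical axis (not along the pixel's ray), 0 where there is no reading), "K" (3x3 intrinsics, pixels), "rvec" (rotation vector, rad) and "tvec" (3), from world to camera coordinates, as OpenCV has them. Camera axes: x right, y down, z forward; pixel columns grow to the right and rows downward; lengths in mm; the calibration is good to about 2 mm. A picture is of the moment at which its call begins.
- r.hand_in(): hands the job in; it is judged then, once.
Trained networks look in a picture, given as the dict that the camera call returned (one of the last four; its "shot" number tells which), for a name from the list of things; names that differ only in an ending like _2 or _b are one class to them, and where a whole thing is asked for, a point or a joint stands for the part that bears it (a point fixed in the world has none). Each returns a list of dicts, best first, with "score" (0 to 1); they miss things now and then, are a little off and sometimes report something else, mostly with a low value. They report only what shows in the picture. A call takes as long as a camera call.
- r.look_for(picture, target): "bbox" ([left, top, right, bottom] in pixels, round what is visible of it).
- r.outline_of(picture, target): "region" (480x640 bool, what is visible of it) and "bbox" ([left, top, right, bottom] in pixels, round what is visible of it).
The state is a dict: "time": time; "joint_pos": joint angles; "qd": joint speeds; "joint_efforts": joint torques, N m; "tool_pos": TCP position; "tcp_rot": TCP orientation; "ft_force": force on the tool from outside, world axes, zero at the start; "wrist_torque": the same for the moment, N m; "finger_gap": finger opening in mm; "grip_force": force on a finger pad.
Only numpy, scipy, OpenCV 4.12 (cv2) and the standard library are available. Lean on these libraries where they do the work, as an engineer would, in place of code of your own. Each camera call takes 0.05 s, during which the arm holds its last target. There are 200 camera calls.

TASK

Lock the document chest: with a fingertip, gently push the three-armed handle on its lid round until the red arm points squarely at the red dot (not the green one), then press the blue lock button fully down and let it come back up. Only push: do not grip the handle or lift it off its spindle, and leave the stamp, the tape, the mug and the hole punch where they stand.

Things in the scene. Friction and masses are not known exactly. Their poses are not given: they have to be found in the camera images.
- hub (a point): Point on the vertical axis of the three-armed handle on the lid, at the arms' mid-height, 26 mm above the lid. Its x axis runs out along the red arm and turns with it; z is up. The black hub is 48 mm across, its top 46 mm above the lid. The handle (0.6 kg with its spindle) is held down by its weight only and could be lifted 40 mm: do not.
- red_tip (a point): Point on the red arm's centre line, 90 mm from the axis, 26 mm above the lid. The three arms are level round bars 120 degrees apart, 12 mm thick with 17 mm thick ends, reaching 96 mm from the axis; this one is red all along, the other two are black. The gap under them is 17 mm at the ends, 20 mm elsewhere.
- handle (a joint): Angle of the handle in the chest's frame: 0 when the red arm points along the chest's +x, growing anticlockwise seen from above, stops at -2.3 and +2.3. It turns against friction of about 0.18 N m (about 2.5 N pushed 70 mm out) and stays where it is left.
- red_dot: Flat red disc on the lid, 28 mm across, 3 mm high, origin at the centre of its underside: where the red arm must point. It lies about 115 mm from the handle's axis, beyond the arms' ends, to one side of the red arm at the start; the green one is on the other side. The short way round to it never meets a stop.
- green_dot: Green disc of the same size: the unlocked direction, not the one wanted.
- lock_button_top (a point): Centre of the top face of the blue round lock button (44 mm across, in a black housing 60 mm across and 12 mm high) on the lid; its top is 23 mm above the lid, 16 mm when fully down; it lies 190 mm from the handle's axis. It moves with the button; pressed straight down.
- lock_button (a joint): Travel of the lock button: 0 up, 0.007 m fully down, which takes about 5 N. It springs back up.
- chest: Grey steel chest, flat lid shut, fixed: 300 mm (x) by 420 mm (y) by 150 mm high, origin at the centre of its underside, +x pointing roughly away from the robot. In its frame the handle's axis is at x 0, y -40 mm, the button at x 0, y +150 mm, the lid at z 150 mm.
- stamp: Loose black hand stamp with a wooden ball grip on the lid, 45 x 30 mm, 56 mm high, origin under its centre. Leave it alone.
- tape: Loose roll of yellow tape lying on the lid, 64 mm across, 24 mm high, origin under its centre. Leave it alone.
- mug: Loose white mug on the table beside the chest, 80 mm across, 95 mm high, origin under its centre. Leave it alone.
- punch: Loose blue and steel hole punch on the table beside the chest, 125 x 100 mm, 60 mm high, origin under its centre. Leave it alone.

How it is judged:
By the outcome, as a careful person would: the job done as asked, in the order asked, and still so for the second after the job is handed in, with the robot touching nothing.
It also fails if it takes over 51 s, if anything falls off the work surface, if the arm or the gripper's body presses on something with over 40 N, if the wrist force passes 120 N, or if a joint passes its speed limit or range.

## Working session

There is one attempt and no reset: what is moved stays moved. The work goes in short steps, Python scripts to look and compute and a shell command to move; the robot and the scene stay as the last step left them, time stands still between calls to the robot, and variables do not carry over. Pictures are saved under pics/ and viewed, at most 10 in all, crops included, and the job is handed in when it is done.

```bash
mkdir -p pics; ls; cat > h.py <<'E'
import numpy as np, cv2
from bench import r
def world(p,u,v,z=None):
    """pixel -> world; with z given, ray hits plane z, else uses depth"""
    R=cv2.Rodrigues(np.array(p["rvec"],float))[0]; t=np.array(p["tvec"],float).ravel()
    d=np.linalg.inv(p["K"])@np.stack([u,v,np.ones_like(u)]).astype(float)
    C=-R.T@t
    if z is None:
        s=p["range_z"][np.int_(v),np.int_(u)]
    else:
        s=(z-C[2])/(R.T@d)[2]
    return (C[:,None]+(R.T@d)*s).T
def region(p,n):
    o=r.outline_of(p,n)
    return o[0] if o else None
E
python3 - <<'E'
from h import *
for n in ("scene","top"):
    p=r.snapshot(n); cv2.imwrite(f"pics/{n}0.png",p["pixels"][...,::-1])
    for t in ("hub","red_tip","red_dot","green_dot","lock_button_top","chest","stamp","tape","mug","punch"):
        o=region(p,t)
        if o is None: print(n,t,None); continue
        v,u=np.nonzero(o["region"]); k=p["range_z"][v,u]>0; w=world(p,u[k],v[k])
        print(n,t,round(o["score"],2),o["bbox"],len(u),np.median(w,0).round(1),w.min(0).round(),w.max(0).round())
s=r.sense(); print(s["tool_pos"],s["tcp_rot"],s["time"])
E
```

```text
pics
scene hub 0.7 [191.3, 250.5, 207.8, 258.0] 73 [ 530.  -256.9  156.1] [ 516. -269.  151.] [ 546. -245.  160.]
scene red_tip 0.56 [210.5, 222.2, 278.2, 268.7] 718 [ 534.2 -148.9  184. ] [ 444. -211.  150.] [631. -52. 201.]
scene red_dot 0.56 [286.4, 245.6, 296.9, 251.1] 68 [589.1 -40.1 155.4] [572. -52. 152.] [603. -28. 160.]
scene green_dot None
scene lock_button_top 0.49 [314.6, 228.8, 332.5, 239.4] 197 [595.8  37.4 175.3] [569.  18. 165.] [612.  57. 179.]
scene chest 0.65 [165.6, 200.6, 357.3, 330.6] 20604 [ 630.9 -128.7  151.6] [ 147. -346.   -1.] [752. 200. 201.]
scene stamp 0.79 [312.7, 195.0, 330.6, 221.6] 267 [502.1  73.9 174.2] [255.  62.   4.] [519. 147. 209.]
scene tape 0.81 [304.2, 251.8, 330.6, 281.5] 602 [687.7  -8.1 172.3] [627. -39. 150.] [719.  28. 180.]
scene mug 0.69 [128.8, 242.4, 172.1, 286.8] 1451 [ 432.4 -377.3   63.9] [ 242. -449.   -1.] [ 564. -326.  154.]
scene punch 0.9 [367.9, 259.4, 419.2, 316.8] 2038 [716.7 177.1  50.8] [619. 135.  -1.] [758. 257.  69.]
top hub 0.75 [261.3, 152.7, 528.8, 375.0] 36827 [ 543.5 -108.8  149.7] [ 339. -393.   -5.] [777. 13
[... 371 characters left out ...]
 222.2, 327.4, 246.7] 463 [588.7  40.8 172.1] [568.  20. 157.] [609.  63. 179.]
top chest 0.76 [261.6, 151.0, 529.0, 374.2] 37139 [ 543.8 -108.5  149.7] [ 326. -395.   -9.] [781. 153. 198.]
top stamp 0.71 [284.9, 276.1, 301.7, 299.9] 442 [493.4  76.8 172.6] [470.  62. 145.] [517.  95. 210.]
top tape 0.73 [322.8, 167.2, 361.5, 201.3] 704 [682.1  -5.2 172.7] [652. -37. 143.] [715.  26. 179.]
top mug 0.61 [504.8, 316.6, 560.9, 362.3] 2016 [ 404.8 -386.6   42.4] [ 357. -442.   -5.] [ 444. -332.  100.]
top punch 0.62 [227.9, 156.8, 275.1, 217.7] 2753 [688.1 180.2  58.2] [631. 136.  -1.] [757. 234.  68.]
[ 150.09423227 -580.94527278  231.29671482] [1.79998312e+02 3.00921553e-04 1.44846126e+01] 1.1
```

View pics/top0.png

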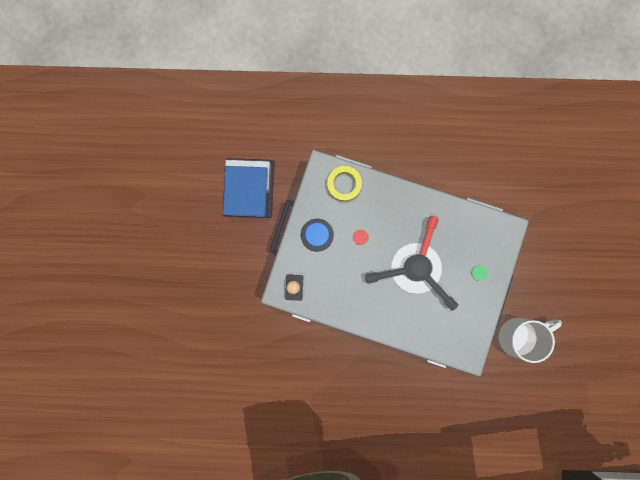

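```bash
python3 - <<'E'
from h import *
p=r.snapshot("top")
hsv=cv2.cvtColor(p["pixels"],cv2.COLOR_RGB2HSV)
red=(((hsv[...,0]<8)|(hsv[...,0]>172))&(hsv[...,1]>130)&(hsv[...,2]>60)).astype(np.uint8)
n,l,s,c=cv2.connectedComponentsWithStats(red)
for i in range(1,n):
    if s[i,4]>40:
        v,u=np.nonzero(l==i); w=world(p,u,v,176.); w2=world(p,u,v,153.)
        print(s[i],"z176",w.mean(0).round(1),"z153",w2.mean(0).round(1))
        d=w-w.mean(0); U,S,V=np.linalg.svd(d[:,:2],full_matrices=False); print(np.degrees(np.arctan2(V[0,1],V[0,0])),(d[:,:2]@V[0]).min(),(d[:,:2]@V[0]).max())
# hub top: z 190..199 black
v,u=np.mgrid[210:315,360:465].reshape(2,-1); w=world(p,u,v); k=(w[:,2]>189)&(w[:,2]<206); m=w[k]
print("hubtop",(m[:,:2].min(0)+m[:,:2].max(0))/2,np.median(m,0),len(m))
b=region(p,"lock_button_top"); v,u=np.nonzero(b["region"]); print("button",world(p,u,v,173.).mean(0))
m=(p["range_z"]>0); v,u=np.nonzero(m); w=world(p,u,v); k=(abs(w[:,2]-150)<6)
mask=np.zeros(m.shape,np.uint8); mask[v[k],u[k]]=1; mask=cv2.morphologyEx(mask,cv2.MORPH_CLOSE,np.ones((25,25)))
mask=cv2.morphologyEx(mask,cv2.MORPH_OPEN,np.ones((9,9)))
ct=max(cv2.findContours(mask,0,1)[0],key=cv2.contourArea)[:,0]
print("lid",cv2.minAreaRect(world(p,ct[:,0],ct[:,1],150.)[:,:2].astype(np.float32)))
E
```

```text
[420 216  18  39 243] z176 [ 595.8 -159.6  176. ] z153 [ 597.8 -163.5  153. ]
163.508734955275 -32.04166737931922 38.9076543577394
[354 230  13  14 128] z176 [586.9 -37.3 176. ] z153 [588.7 -38.6 153. ]
169.082355551403 -11.939796971137866 12.34247546497636
hubtop [ 533.92080227 -143.10703697] [ 534.48770489 -141.7511672   193.30819958] 389
button [589.29461992  39.42070608 173.        ]
lid ((545.80224609375, -103.20773315429688), (417.9854736328125, 298.5028076171875), 73.20856475830078)
```

The picture shows the handle hub at about (417,268), the red arm pointing up to (432,220), the red dot to its left at (361,237), the green dot at (480,272) and the button at (317,235). The networks agree on these. The hub is at (534,-141.5) and the red arm at -16.4° in the world frame. The dot is at 62°, so I need about +78.5°, pushing the arm from its -y side.

```bash
cat >> h.py <<'E'
from scipy.spatial.transform import Rotation as Ro
HUB=np.array([534.2,-141.5])
def rows(targets):
    """targets: (x,y,z,yaw) tool-down -> rows from the present pose"""
    s=r.sense(); R0=Ro.from_euler("xyz",s["tcp_rot"],degrees=True); p0=np.array(s["tool_pos"])
    print("t",round(s["time"],2),"pos",p0.round(1),np.round(s["tcp_rot"],1),"F",np.round(s["ft_force"],1))
    for x,y,z,a in targets:
        d=R0.inv().apply(np.array([x,y,z])-p0)/1e3; w=(R0.inv()*Ro.from_euler("xyz",[180,0,a],degrees=True)).as_rotvec()
        print(",".join(f"{q:.4f}" for q in d),",",",".join(f"{q:.3f}" for q in w))
def arm(phi,d,z,rad=70):
    """tool pose beside the red arm at world angle phi, d mm on its clockwise side"""
    a=np.radians(phi); e=np.array([np.cos(a),np.sin(a)]); n=np.array([e[1],-e[0]])
    return (*(HUB+rad*e+d*n),z,phi)
E
python3 -m jog '[0.052,-0.0257,-0.002,0,0,0, 0.104,-0.0515,-0.004,0,0,0, 0.156,-0.0772,-0.006,0,0,0, 0.208,-0.103,-0.008,0,0,0, 0.260,-0.1287,-0.009,0,0,0, 0.312,-0.1545,-0.009,0,0,0, 0.364,-0.180,-0.009,0,0,0, 0.416,-0.206,-0.009,0,0,0]' -1 20
python3 -c "
from h import *
rows([arm(-16.4,42,240),arm(-16.4,42,166)])"
```

```text
time: 2.2
tool_pos: [502.7, -276.1, 240.6]
tcp_rot: [180.0, -0.0, 14.5]
ft_force: [0.2, -0.9, -0.4]
finger_gap: 0.0
grip_force: 0.0
t 2.2 pos [ 502.7 -276.1  240.6] [180.   -0.   14.5] F [ 0.2 -0.9 -0.4]
0.1027,-0.0504,0.0006 , 0.001,-0.001,0.539
0.1027,-0.0505,0.0746 , 0.001,-0.001,0.539
```

```bash
python3 -m jog '[0.05,-0.025,0,0,0,0.18, 0.104,-0.0505,0,0,0,0.36, 0.104,-0.0505,0,0,0,0.539, 0.104,-0.0505,0.03,0,0,0.539, 0.104,-0.0505,0.06,0,0,0.539, 0.104,-0.0505,0.0745,0,0,0.539, 0.104,-0.0505,0.0745,0,0,0.539]'
python3 - <<'E'
from h import *
p=r.snapshot("top"); cv2.imwrite("pics/t1.png",cv2.resize(p["pixels"][170:350,260:500,::-1],None,fx=3,fy=3))
rows([arm(-16.4,d,166) for d in (30,26,22,20)])
E
```

```text
time: 3.08
tool_pos: [588.7, -202.2, 164.7]
tcp_rot: [-180.0, 0.1, -16.4]
ft_force: [0.2, -0.3, -0.1]
finger_gap: 0.2
grip_force: 0.0
t 3.12 pos [ 589.4 -202.6  166.1] [-180.     0.   -16.4] F [-0.6 -0.3  0.3]
-0.0002,-0.0130,0.0001 , -0.000,0.000,-0.000
-0.0002,-0.0170,0.0001 , -0.000,0.000,-0.000
-0.0002,-0.0210,0.0001 , -0.000,0.000,-0.000
-0.0002,-0.0230,0.0001 , -0.000,0.000,-0.000
```

View pics/t1.png

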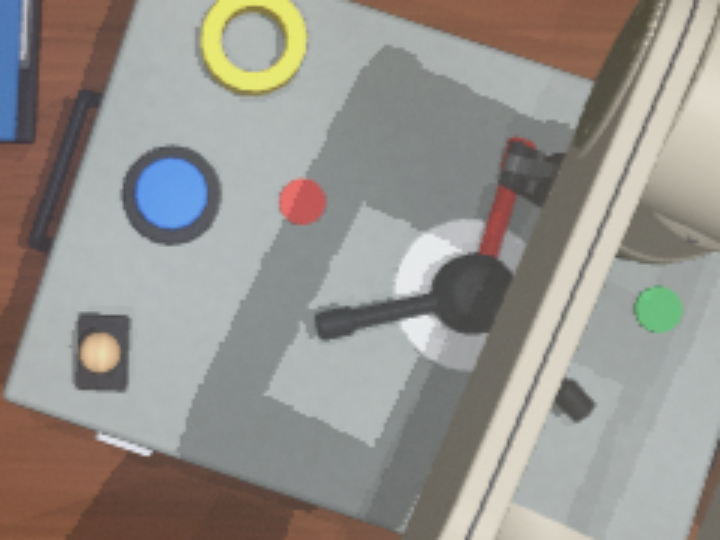

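The view shows the shut fingers just to the right of the red arm, at crop (530,165), with the red dot at (302,201) and the path between them clear. The handle hasn't moved. I'll close in to contact.

```bash
python3 -m jog '[0,-0.006,0,0,0,0, 0,-0.012,0,0,0,0, 0,-0.016,0,0,0,0, 0,-0.018,0,0,0,0, 0,-0.020,0,0,0,0, 0,-0.020,0,0,0,0]'
python3 - <<'E'
from h import *
rows([])
p=r.snapshot("top"); R=cv2.Rodrigues(np.array(p["rvec"],float))[0]
hsv=cv2.cvtColor(p["pixels"],cv2.COLOR_RGB2HSV)
red=(((hsv[...,0]<8)|(hsv[...,0]>172))&(hsv[...,1]>130)&(hsv[...,2]>40)).astype(np.uint8)
n,l,s,c=cv2.connectedComponentsWithStats(red)
for i in range(1,n):
    if s[i,4]>20:
        v,u=np.nonzero(l==i); w=world(p,u,v,176.).mean(0)[:2]-HUB; print(s[i],np.degrees(np.arctan2(w[1],w[0])),np.hypot(*w))
E
```

```text
time: 3.88
tool_pos: [595.1, -183.2, 165.7]
tcp_rot: [-180.0, 0.0, -16.4]
ft_force: [-0.4, -0.3, 0.1]
finger_gap: -0.1
grip_force: 0.0
t 3.88 pos [ 595.1 -183.2  165.7] [-180.     0.   -16.4] F [-0.4 -0.3  0.1]
[354 230  14  14 159] 63.255183712296855 115.89043235172353
```

```bash
for i in 1 2 3; do python3 -m jog '[0,-0.0015,0,0,0,0, 0,-0.003,0,0,0,0]' | grep -E "pos|force"; done; python3 -c "
from h import *
rows([])"
```

```text
tool_pos: [595.9, -180.5, 165.8]
ft_force: [-0.6, -0.7, -0.5]
grip_force: 0.3
tool_pos: [596.7, -177.9, 165.8]
ft_force: [0.4, -2.7, -0.7]
grip_force: 1.2
tool_pos: [597.7, -174.7, 165.8]
ft_force: [0.4, -3.0, -0.2]
grip_force: 1.2
t 4.67 pos [ 597.7 -174.7  165.8] [180.   -0.  -16.4] F [ 0.4 -3.  -0.2]
```

```bash
python3 -c "
from h import *
rows([arm(-16.4+k,13.9,166) for k in (4.25,8.5,12.75,17,21.25,25.5,29.75,34)])"
```

```text
t 4.67 pos [ 597.7 -174.7  165.8] [180.   -0.  -16.4] F [ 0.4 -3.  -0.2]
0.0005,-0.0053,-0.0002 , 0.000,-0.000,-0.074
0.0010,-0.0106,-0.0002 , 0.000,-0.000,-0.148
0.0010,-0.0159,-0.0002 , 0.000,-0.000,-0.223
0.0007,-0.0211,-0.0002 , 0.000,-0.000,-0.297
-0.0000,-0.0264,-0.0002 , 0.000,-0.000,-0.371
-0.0011,-0.0316,-0.0002 , 0.000,-0.000,-0.445
-0.0026,-0.0366,-0.0002 , 0.000,-0.000,-0.519
-0.0045,-0.0416,-0.0002 , 0.000,-0.000,-0.593
```

```bash
python3 -m jog '[0.0005,-0.0053,0,0,0,-0.074, 0.001,-0.0106,0,0,0,-0.148, 0.001,-0.0159,0,0,0,-0.223, 0.0007,-0.0211,0,0,0,-0.297, 0,-0.0264,0,0,0,-0.371, -0.0011,-0.0316,0,0,0,-0.445, -0.0026,-0.0366,0,0,0,-0.519, -0.0045,-0.0416,0,0,0,-0.593]'
python3 -c "
from h import *
rows([arm(17.6+k,13.9,166) for k in (4,8,12,16,20,24,28,32)])"
```

```text
time: 5.68
tool_pos: [605.6, -133.3, 166.1]
tcp_rot: [180.0, -0.1, 17.7]
ft_force: [1.8, -1.9, 0.2]
finger_gap: -0.3
grip_force: 1.3
t 5.67 pos [ 605.6 -133.3  166.1] [ 1.80e+02 -1.00e-01  1.77e+01] F [ 1.8 -1.9  0.2]
0.0003,-0.0048,0.0001 , 0.001,-0.001,-0.068
0.0007,-0.0097,0.0001 , 0.001,-0.001,-0.138
0.0008,-0.0147,0.0001 , 0.001,-0.001,-0.207
0.0006,-0.0197,0.0001 , 0.001,-0.001,-0.277
0.0000,-0.0246,0.0001 , 0.001,-0.001,-0.347
-0.0009,-0.0295,0.0001 , 0.001,-0.001,-0.417
-0.0021,-0.0344,0.0001 , 0.001,-0.001,-0.487
-0.0037,-0.0391,0.0001 , 0.001,-0.001,-0.556
```

```bash
python3 -m jog '[0.0004,-0.0049,0,0,0,-0.070, 0.0007,-0.0098,0,0,0,-0.140, 0.0008,-0.0148,0,0,0,-0.209, 0.0006,-0.0198,0,0,0,-0.279, 0,-0.0247,0,0,0,-0.349, -0.0009,-0.0296,0,0,0,-0.419, -0.0021,-0.0345,0,0,0,-0.489, -0.0037,-0.0392,0,0,0,-0.558]'
cat >> h.py <<'E'
def look(name):
    p=r.snapshot("top"); cv2.imwrite(name,cv2.resize(p["pixels"][170:350,260:500,::-1],None,fx=3,fy=3))
    hsv=cv2.cvtColor(p["pixels"],cv2.COLOR_RGB2HSV)
    red=(((hsv[...,0]<8)|(hsv[...,0]>172))&(hsv[...,1]>130)&(hsv[...,2]>40)).astype(np.uint8)
    n,l,s,c=cv2.connectedComponentsWithStats(red)
    for i in range(1,n):
        if s[i,4]>20:
            v,u=np.nonzero(l==i)
            for z in (153.,178.):
                w=world(p,u,v,z)[:,:2]-HUB; m=w.mean(0); V=np.linalg.svd(w-m,full_matrices=False)[2][0]; V=V*np.sign(V@m)
                print(s[i],"z",z,"bearing",np.degrees(np.arctan2(m[1],m[0])).round(2),"r",np.hypot(*m).round(1),"axis",np.degrees(np.arctan2(V[1],V[0])).round(1))
E
python3 -c "
from h import *
look('pics/t2.png')
rows([arm(49.6+k,13.9,166) for k in (2.5,5,7.5,10,12)])"
```

```text
time: 6.68
tool_pos: [589.8, -97.4, 166.0]
tcp_rot: [179.9, 0.0, 49.7]
ft_force: [0.5, -3.6, -1.2]
finger_gap: -0.4
grip_force: 3.7
[354 230  12  14 128] z 153.0 bearing 62.36 r 117.7 axis -18.0
[354 230  12  14 128] z 178.0 bearing 63.54 r 118.0 axis -18.0
[395 253  15   9  51] z 153.0 bearing 51.32 r 31.4 axis 66.7
[395 253  15   9  51] z 178.0 bearing 56.44 r 33.2 axis 66.7
t 6.72 pos [589.4 -97.  165.9] [180.    0.   49.9] F [ 0.7 -4.3  0.5]
0.0009,-0.0024,-0.0001 , 0.000,0.000,-0.039
0.0013,-0.0055,-0.0001 , 0.000,0.000,-0.082
0.0016,-0.0086,-0.0001 , 0.000,0.000,-0.126
0.0017,-0.0117,-0.0001 , 0.000,0.000,-0.170
0.0018,-0.0142,-0.0001 , 0.000,0.000,-0.205
```

View pics/t2.png

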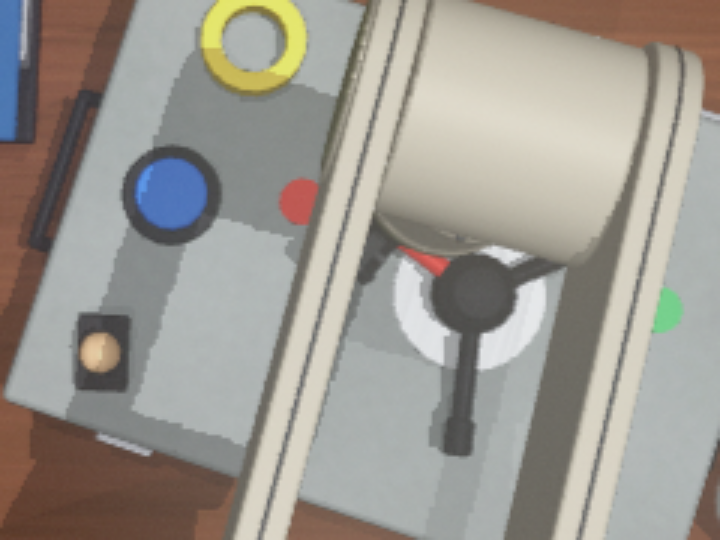

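The view shows the red arm's root at crop (425,260), with most of the arm hidden by the robot. The red dot is at (302,201) and the visible black arm points down to (458,440). I'll push about 6° more, then measure the angle from that visible black arm.

```bash
python3 -m jog '[0.0008,-0.0018,0,0,0,-0.028, 0.001,-0.0040,0,0,0,-0.060, 0.0014,-0.0065,0,0,0,-0.096, 0.0014,-0.0065,0,0,0,-0.096]'
cat >> h.py <<'E'
def black(box):
    """bearing of the dark arm inside pixel box (u0,v0,u1,v1): dark pixels, plane z=179"""
    p=r.snapshot("top"); u0,v0,u1,v1=box
    v,u=np.mgrid[v0:v1,u0:u1].reshape(2,-1); g=p["pixels"][v,u].max(1); w=world(p,u,v); z=179.
    k=(g<75)&(abs(w[:,2]-177)<14); w=world(p,u[k],v[k],z)[:,:2]-HUB; rr=np.hypot(*w.T); w=w[(rr>35)&(rr<100)]
    m=w.mean(0); V=np.linalg.svd(w-m,full_matrices=False)[2][0]; V=V*np.sign(V@m)
    print("black n",len(w),"bearing-120",np.degrees(np.arctan2(m[1],m[0]))%360-120,"axis-120",np.degrees(np.arctan2(V[1],V[0]))%360-120,"r",np.hypot(*m))
E
python3 -c "
from h import *
look('pics/t3.png'); black((385,280,430,330))
rows([])"
```

```text
time: 7.22
tool_pos: [585.4, -92.3, 165.8]
tcp_rot: [180.0, 0.0, 55.1]
ft_force: [-1.4, -4.2, 0.2]
finger_gap: 0.1
grip_force: 4.0
[354 230   8  14  85] z 153.0 bearing 62.96 r 120.3 axis -11.1
[354 230   8  14  85] z 178.0 bearing 64.11 r 120.6 axis -11.1
[398 258  10   5  25] z 153.0 bearing 58.65 r 27.8 axis 73.0
[398 258  10   5  25] z 178.0 bearing 63.68 r 30.0 axis 73.0h.py:45: RuntimeWarning: Mean of empty slice.
  m=w.mean(0); V=np.linalg.svd(w-m,full_matrices=False)[2][0]; V=V*np.sign(V@m)
  ret = um.true_divide(
Traceback (most recent call last):
  File "h.py", line 45, in black
    m=w.mean(0); V=np.linalg.svd(w-m,full_matrices=False)[2][0]; V=V*np.sign(V@m)
                   ~~~~~~~~~~~~~~~~~~~~~~~~~~~~~~~~~~~~~~~~~^^^
IndexError: index 0 is out of bounds for axis 0 with size 0
```

View pics/t3.png

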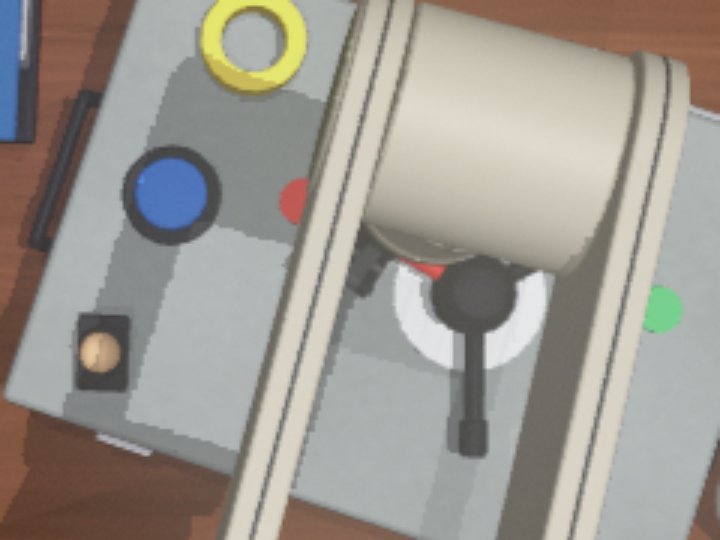

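The red arm now points nearly at the dot: the black arm goes straight down to crop (473,440), so the red arm is at about 60°. I'll loosen the threshold and measure again.

```bash
sed -i 's/k=(g<75)&(abs(w\[:,2\]-177)<14)/k=(g<85)/' h.py
python3 -c "
from h import *
black((402,280,435,325))
rows([])"
```

```text
black n 150 bearing-120 58.630720172340546 axis-120 60.30634061835207 r 69.05644053842774
t 7.38 pos [585.5 -92.3 165.8] [-180.    0.   55.] F [-0.6 -5.8  1.3]
```

```bash
python3 -m jog '[0.0003,-0.0015,0,0,0,-0.02, 0.0005,-0.003,0,0,0,-0.04, 0.0007,-0.0043,0,0,0,-0.061, 0.0007,-0.0043,0,0,0,-0.061]' | grep -E "pos|force"
python3 -m jog '[0,0.012,0,0,0,0, 0,0.025,0,0,0,0, 0,0.025,-0.04,0,0,0, 0,0.025,-0.075,0,0,0, 0,0.025,-0.075,0,0,0]'
python3 -c "
from h import *
rows([(570,-40,242,58.5),(589.3,40.2,242,58.5)])"
```

```text
tool_pos: [582.5, -89.4, 165.9]
ft_force: [-0.3, -6.2, 0.4]
grip_force: 4.2
time: 8.5
tool_pos: [605.9, -101.7, 245.0]
tcp_rot: [179.7, -0.2, 58.6]
ft_force: [0.4, -0.1, -0.4]
finger_gap: 0.1
grip_force: 0.0
t 8.5 pos [ 605.9 -101.7  245. ] [179.7  -0.2  58.6] F [ 0.4 -0.1 -0.4]
0.0339,-0.0628,0.0027 , 0.006,-0.003,0.001
0.1124,-0.0882,0.0028 , 0.006,-0.003,0.001
```

```bash
python3 -m jog '[0.028,-0.022,0,0,0,0, 0.056,-0.044,0,0,0,0, 0.084,-0.066,0,0,0,0, 0.112,-0.088,0,0,0,0, 0.112,-0.088,0,0,0,0]'
python3 - <<'E'
from h import *
look("pics/t4.png"); black((402,280,440,325)); rows([])
p=r.snapshot("scene"); o=region(p,"red_dot"); print(o and o["bbox"])
E
```

```text
time: 9.12
tool_pos: [586.3, 42.4, 239.6]
tcp_rot: [-179.9, -0.0, 58.7]
ft_force: [-0.2, -0.0, 0.3]
finger_gap: 0.1
grip_force: 0.0
[376 230  34  31 254] z 153.0 bearing 46.9 r 61.9 axis 49.9
[376 230  34  31 254] z 178.0 bearing 49.76 r 62.7 axis 49.9
black n 138 bearing-120 48.587831739215545 axis-120 51.55859970854584 r 71.7459496497677
t 9.22 pos [586.8  40.  239.9] [-179.9    0.    58.6] F [-0.1 -0.4  0.3]
[365.2, 256.1, 418.0, 315.9]
```

View pics/t4.png

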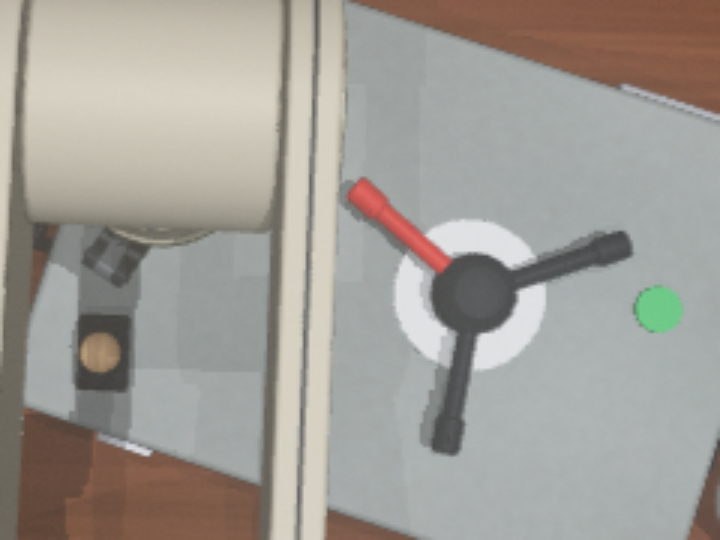

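The unobstructed view shows the handle fell back: the red arm's tip is at crop (360,190), about 50°, short of the dot. The last forces pointed along the arm, so my finger was wedged on the thick end's shoulder and dragged the arm back as it withdrew. I'll push again nearer the hub, at a 58 mm radius and clear of the shoulder.

```bash
python3 -c "
from h import *
rows([arm(50,40,240,58),arm(50,40,166,58)])"
```

```text
t 9.32 pos [587.1  38.9 240.2] [-180.     0.    58.5] F [ 0.1  0.6 -0.4]
-0.1300,0.0973,0.0002 , -0.001,0.000,0.149
-0.1300,0.0974,0.0742 , -0.001,0.000,0.149
```

```bash
python3 -m jog '[-0.045,0.034,0,0,0,0.05, -0.09,0.068,0,0,0,0.1, -0.13,0.0973,0,0,0,0.149, -0.13,0.0973,0,0,0,0.149, -0.13,0.0973,0.03,0,0,0.149, -0.13,0.0973,0.06,0,0,0.149, -0.13,0.0973,0.074,0,0,0.149, -0.13,0.0973,0.074,0,0,0.149]'
python3 -m jog '[0,-0.006,0,0,0,0, 0,-0.012,0,0,0,0, 0,-0.018,0,0,0,0, 0,-0.018,0,0,0,0]' | grep -E "force|pos"
python3 -c "
from h import *
rows([arm(50+k,17,166,58) for k in (0,2,4,6,8,10,12)])"
```

```text
time: 10.32
tool_pos: [601.6, -121.8, 165.7]
tcp_rot: [-179.9, 0.0, 50.0]
ft_force: [-0.8, 0.9, 0.3]
finger_gap: -0.1
grip_force: 0.0
tool_pos: [588.5, -110.3, 167.3]
ft_force: [-0.2, -0.7, -0.4]
grip_force: 0.0
t 10.82 pos [ 588.5 -110.3  167.3] [180.  -0.  50.] F [-0.2 -0.7 -0.4]
-0.0008,-0.0045,0.0013 , 0.001,-0.000,0.001
-0.0002,-0.0065,0.0013 , 0.001,-0.000,-0.034
0.0002,-0.0086,0.0013 , 0.001,-0.000,-0.069
0.0007,-0.0106,0.0013 , 0.001,-0.000,-0.104
0.0010,-0.0127,0.0013 , 0.001,-0.000,-0.139
0.0013,-0.0148,0.0013 , 0.001,-0.000,-0.174
0.0015,-0.0169,0.0013 , 0.001,-0.000,-0.209
```

```bash
python3 -m jog '[-0.0008,-0.0045,0,0,0,0, -0.0002,-0.0065,0,0,0,-0.035, 0.0002,-0.0086,0,0,0,-0.07, 0.0007,-0.0106,0,0,0,-0.104, 0.001,-0.0127,0,0,0,-0.139, 0.0013,-0.0148,0,0,0,-0.174, 0.0014,-0.0158,0,0,0,-0.192, 0.0014,-0.0158,0,0,0,-0.192]'
python3 -c "
from h import *
black((402,280,440,325));rows([])"
```

```text
time: 11.82
tool_pos: [577.4, -99.3, 166.9]
tcp_rot: [180.0, -0.0, 61.0]
ft_force: [5.1, 0.6, 1.8]
finger_gap: 0.2
grip_force: 1.9
black n 150 bearing-120 62.07460328664655 axis-120 62.25767307848756 r 69.70782885914667
t 11.88 pos [577.4 -99.4 166.9] [180.  -0.  61.] F [3.5 0.2 2.5]
```

```bash
python3 -m jog '[0,0.003,0,0,0,0, 0,0.012,0,0,0,0, 0,0.025,0,0,0,0, 0,0.025,-0.04,0,0,0, 0,0.025,-0.073,0,0,0, 0,0.025,-0.073,0,0,0]' | grep -E "pos|force"
python3 -c "
from h import *
rows([(589.3,40.2,242,58.5)])"
```

```text
tool_pos: [601.6, -112.6, 243.6]
ft_force: [-0.0, -0.2, -0.2]
grip_force: 0.0
t 12.62 pos [ 601.6 -112.6  243.6] [ 1.797e+02 -1.000e-01  6.100e+01] F [-0.  -0.2 -0.2]
0.1277,-0.0848,0.0013 , 0.006,-0.001,0.043
```

```bash
python3 -m jog '[0.042,-0.028,0,0,0,0, 0.084,-0.056,0,0,0,0, 0.1277,-0.0848,0,0,0,0, 0.1277,-0.0848,0,0,0,0, 0.1277,-0.0848,0,0,0,0]' | grep -E "pos|force"
python3 - <<'E'
from h import *
look("pics/t5.png"); black((402,280,440,325)); 
p=r.snapshot("scene"); cv2.imwrite("pics/s5.png",cv2.resize(p["pixels"][180:300,160:400,::-1],None,fx=3,fy=3))
rows([(589.3,40.2,185,61),(589.3,40.2,163,61)])
E
```

```text
tool_pos: [586.9, 40.9, 238.9]
ft_force: [0.6, -0.2, -0.2]
grip_force: 0.0
[373 239  35  25 242] z 153.0 bearing 60.39 r 59.1 axis 62.1
[373 239  35  25 242] z 178.0 bearing 62.8 r 60.6 axis 62.1
black n 103 bearing-120 61.14753740305841 axis-120 62.6299916301698 r 70.47244874018979
t 13.4 pos [587.1  39.9 239.3] [-180.     0.    60.9] F [-0.2  0.4 -0.6]
0.0014,0.0018,0.0543 , -0.000,0.001,-0.002
0.0014,0.0018,0.0763 , -0.000,0.001,-0.002
```

View pics/t5.png

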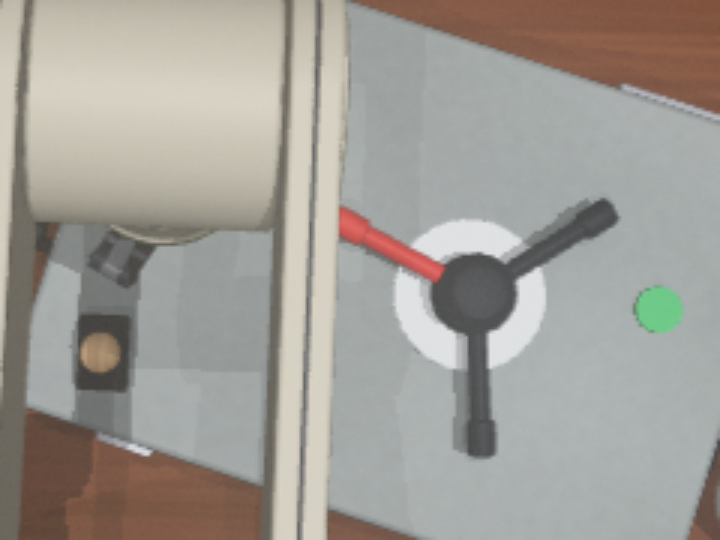

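View pics/s5.png

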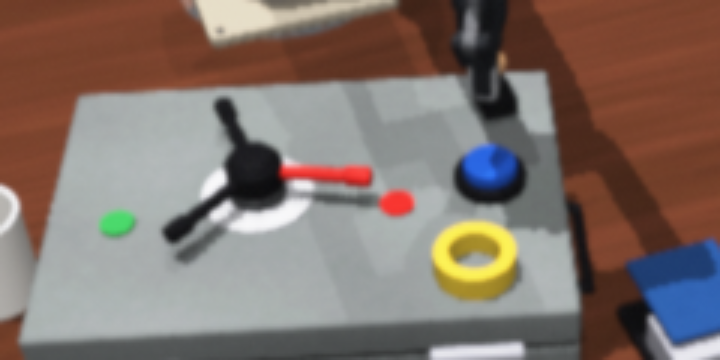

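The overhead view shows the red arm (tip at crop (345,220)) on an axis of 62.1–62.8°, against a dot bearing of 62.1–62.4°. The scene view shows it aimed at the red dot (398,203), with the stamp and tape undisturbed. Now for the button.

```bash
python3 -m jog '[0.0014,0.001,0.03,0,0,0, 0.0014,0.001,0.054,0,0,0, 0.0014,0.001,0.062,0,0,0, 0.0014,0.001,0.067,0,0,0, 0.0014,0.001,0.070,0,0,0, 0.0014,0.001,0.0725,0,0,0, 0.0014,0.001,0.074,0,0,0, 0.0014,0.001,0.074,0,0,0]'
```

```text
time: 14.4
tool_pos: [589.1, 41.7, 166.5]
tcp_rot: [179.9, -0.0, 61.0]
ft_force: [-0.3, -4.0, 4.7]
finger_gap: 0.1
grip_force: 2.3
```

```bash
for i in 1 2; do python3 -m jog '[0,0,0.0005,0,0,0, 0,0,0.001,0,0,0, 0,0,0.001,0,0,0]' | grep -E "_pos|ft"; done
```

```text
tool_pos: [589.1, 41.7, 166.0]
ft_force: [-2.6, -3.5, 8.8]
tool_pos: [589.2, 41.7, 165.9]
ft_force: [-5.2, -4.8, 15.2]
```

The force rises steeply with no more travel, so the button is fully down. I'll release it and retreat.

```bash
python3 -m jog '[0,0,-0.004,0,0,0, 0,0,-0.015,0,0,0, 0,0,-0.05,0,0,0, 0,0,-0.1,0,0,0, 0,0,-0.1,0,0,0]' | grep -E "_pos|ft"
python3 - <<'E'
from h import *
look("pics/t6.png")
black((402,280,440,325)); rows([(620,250,280,61)])
p=r.snapshot("scene")
o=region(p,"lock_button_top")
v,u=np.nonzero(o["region"]); w=world(p,u,v); print("button z pct",np.percentile(w[:,2],[50,75,90]).round(1))
for t in ("stamp","tape"):
    o=region(p,t); v,u=np.nonzero(o["region"]); print(t,o["bbox"],np.median(world(p,u,v),0).round(1))
E
```

```text
tool_pos: [590.7, 42.6, 269.4]
ft_force: [0.8, 0.5, 1.0]
[374 240  34  24 232] z 153.0 bearing 60.29 r 57.5 axis 62.2
[374 240  34  24 232] z 178.0 bearing 62.76 r 59.0 axis 62.2
black n 117 bearing-120 61.620318147803886 axis-120 62.49294684357298 r 70.26063569341441
t 15.88 pos [588.6  42.5 264.2] [180.  -0.  61.] F [0.4 1.2 0.2]
0.1968,-0.0730,-0.0157 , 0.000,-0.001,0.001
button z pct [175.1 176.2 177.2]
stamp [311.4, 202.3, 330.1, 219.2] [506.9  73.  173.2]
tape [305.4, 251.7, 334.1, 279.8] [692.9  -7.9 174. ]
```

```bash
python3 -c "
from bench import r
print(r.hand_in())"
```

```text
the job is handed in; nothing more can be done
None
```

The chest is locked and the job handed in at about 16 s: the red arm points at the red dot to within about 1°, and the button was pressed fully down and came back up. The first push slipped back about 10° as I withdrew, so I redid it before pressing the button; the stamp and tape did not move, and I stayed clear of the mug and punch but did not re-measure them.

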